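# Clear the soap chips from the cutting trough

## Task

Draw the scraper block out of its rest and stand it on the open table to change your grip. Then wipe all five soap chips along the cutting trough with it and off the open end into the catch pan, without touching the chips with the gripper. Finally leave the scraper standing on its foot on the open table, and leave the other things where they are.

Things in the scene. Friction and masses are not known exactly. Their poses are not given: they have to be found in the camera images.
- trough: Fixed wooden U-shaped cutting trough. Origin on the table under mid-lane; the lane runs along its y, from a 26 mm high end stop (inner face y = -112 mm) to the open lip at y = +122 mm. Lane floor 45 mm above the table, 74 mm wide. Side walls 10 mm thick, tops 111 mm above the table: in the lane the scraper can be held only by its broad faces. A catch pan is fixed at the open end.
- pan (a point): Middle of the inner floor of the catch pan (3 mm above the table), axes as the trough's; it lies 179 mm along +y from the trough's origin. Open-topped, inside 104 x 104 mm, outside 110 x 110 mm, rim 40 mm above the table, just under the trough's lip.
- rest: Wooden scraper rest, fixed to the table: base 84 x 74 x 8 mm with two upright cheeks (46 mm long along x, 8 mm thick, centred 20.5 mm either side in y, tops 80 mm above the table) that cover the scraper's broad faces. Open at the x ends and top. Origin on the table under its middle. It is on the right-hand table; the narrow joint between the tables runs straight ahead of the robot (y = 0).
- scraper: Loose block, pale wood on a dark rubber foot, 64 long (x), 77 high (z); foot 28 thick (y), 14 high, wood above 22 thick (mm); 0.08 to 0.17 kg. Origin mid-underside, z up. At the start it stands in the rest, underside 8 mm above the table, long axis along the rest's x; its ends stick out 9 mm past the cheeks: there grip it only by its ends and draw it straight up.
- chip_0: Loose ivory chip of hard soap, about 20x14x9 mm, 12 g, lying on the lane floor of the trough at the start, between 60 mm before and 90 mm past its middle. Origin at the middle of its underside.
- chip_1: Loose ivory chip of hard soap, about 20x16x8 mm, 12 g, lying on the lane floor of the trough at the start, between 60 mm before and 90 mm past its middle. Origin at the middle of its underside.
- chip_2: Loose ivory chip of hard soap, about 18x17x10 mm, 12 g, lying on the lane floor of the trough at the start, between 60 mm before and 90 mm past its middle. Origin at the middle of its underside.
- chip_3: Loose ivory chip of hard soap, about 20x13x10 mm, 12 g, lying on the lane floor of the trough at the start, between 60 mm before and 90 mm past its middle. Origin at the middle of its underside.
- chip_4: Loose ivory chip of hard soap, about 19x15x8 mm, 12 g, lying on the lane floor of the trough at the start, between 60 mm before and 90 mm past its middle. Origin at the middle of its underside.
- tin: Bystander: white screw tin, 62 mm across, 42 mm high, loose. Origin at the middle of its underside.
- heart_mould: Bystander: ivory heart mould, 54 x 60 mm, 48 mm high, loose, between trough and robot. Origin at the middle of its underside.
- round_mould: Bystander: plum round mould, 78 mm across, 39 mm high, loose, behind the trough. Origin at the middle of its underside.
- bottle: Bystander: brown dropper bottle with black cap, 29 mm across, 72 mm high, loose. Origin at the middle of its underside.
Mind the look-alikes: they are no part of the job. Of the things like the scraper, leave any that is red; of the rest the smaller one is meant.

How it is judged:
On the way, in this order (a step that is already met when the one before it is completed fails the run):
1. The scraper has been taken out of its rest and stands upright on the open table, let go (height (world z) of scraper below 0.006 m and angle between scraper's own z axis and vertical below 0.1 rad and horizontal distance between scraper and rest above 0.08 m and horizontal distance between scraper and pan above 0.09 m and contact force between the fingers and scraper below 0.2 N and linear speed of scraper below 0.02 m/s), for 0.2 s.
2. All five chips lie in the catch pan (x of chip_0 in the frame of pan between -0.055 and 0.055 m and y of chip_0 in the frame of pan between -0.055 and 0.055 m and height (world z) of each of chip_0, chip_1, chip_2, chip_3, chip_4 below 0.036 m and x of chip_1 in the frame of pan between -0.055 and 0.055 m and y of chip_1 in the frame of pan between -0.055 and 0.055 m and x of chip_2 in the frame of pan between -0.055 and 0.055 m and y of chip_2 in the frame of pan between -0.055 and 0.055 m and x of chip_3 in the frame of pan between -0.055 and 0.055 m and y of chip_3 in the frame of pan between -0.055 and 0.055 m and x of chip_4 in the frame of pan between -0.055 and 0.055 m and y of chip_4 in the frame of pan between -0.055 and 0.055 m), for 0.2 s.
At the end, for the whole second after the job is handed in: All five chips lie in the catch pan, below its rim. The scraper stands on its foot on the open table (within 6 mm of the table in height, tilted under 0.1 rad, its middle over 80 mm from the rest's and over 90 mm from the pan's), released and at rest (all of step 1 and all of step 2); the robot touches nothing.
It fails at once if The gripper or arm touches a chip (over 0.5 N) (contact force between any of the fingers, the arm and chip_0 above 0.5 N or contact force between any of the fingers, the arm and chip_1 above 0.5 N or contact force between any of the fingers, the arm and chip_2 above 0.5 N or contact force between any of the fingers, the arm and chip_3 above 0.5 N or contact force between any of the fingers, the arm and chip_4 above 0.5 N).
It fails at once if A bystander is moved more than 30 mm (distance of any of tin, heart_mould, round_mould, bottle from where it was at the start of the episode above 0.03 m).
It also fails if it takes over 64 s, if anything falls off the work surface, if the arm or the gripper's body presses on something with over 40 N, if the wrist force passes 120 N, or if a joint passes its speed limit or range.

## Robot

A 7-joint arm with a two-finger parallel gripper is mounted at the origin on a cart in front of the work surface, level with it; the furniture and walls round the work are solid. World frame = base frame: x ahead of the robot, y to its left, z up, the work surface at z = 0. Lengths are in m, angles in rad, forces in N, time in s.
With the tool pointing down it reaches from about 0.425 to 1.025 m from the base axis. Payload 9.4 kg.
Tool frame: the origin (TCP) lies at the very end of the fingers, on their centre line; the grasp point (between the pads) lies 19 mm behind it; z points along the fingers, y is the direction in which the jaws open and shut (so a half turn about z gives the same grasp; the last joint's range is limited). The gripper opens to 93 mm and grips with 3 to 60 N. Pads are 15 mm wide; open, the fingers measure 128 mm over their backs; the gripper's body (75 mm by 188 mm) begins 65 mm behind the grasp point.
Start: joints at [1.047, 0.599, -0.003, 1.599, 0.002, 0.943, -0.08], TCP at [0.313, -0.654, 0.219] pointing down, gripper open.
Joint ranges: [-2.57, 2.57], [-0.35, 1.97], [-1.29, 1.29], [0.11, 2.56], [-1.05, 4.19], [0.11, 1.86], [-2.63, 2.63]. Speed limits (rad/s): [2.22, 2.22, 3.01, 3.01, 3.14, 3.14, 3.14].

## Interface

Orientations are given as a unit quaternion [w, x, y, z].
In Python, from rig import manip gives the robot as it stands. The module is installed in compiled form; this text tells all that it offers. Calls block until the motion is done:
- manip.movep(position, orientation): joint-space move of the TCP to a pose.
- manip.line_to(position, rot=None, vel=0.15): straight line of the TCP; rot=None keeps the orientation; vel is the mean speed in m/s.
- manip.move_joints(angles): joint-space move.
- manip.set_gripper(opening, effort=None): finger opening in m; effort is the grip in N (None keeps the last); returns when the fingers have stopped.
- manip.wait(seconds).
- manip.solve_ik(position, orientation): joint angles nearest the present ones, or None.
- manip.state(): the state.
- manip.capture(name): name is "side" or "top"; returns a dict with "image" (420x560x3 uint8, blue, green, red), "K" (3x3 intrinsics, pixels), "rvec" (rotation vector, rad) and "tvec" (3), from world to camera coordinates, as OpenCV has them. Camera axes: x right, y down, z forward; pixel columns grow to the right and rows downward; lengths in m; the calibration is good to about 2 mm. A picture is of the moment at which its call begins. There is no depth.
A pose or a line that the arm cannot do raises manip.Unreachable and nothing moves.
- manip.close_job(): hands the job in, once; it reports no verdict.
Trained networks look in a picture, given as the dict that the camera call returned (one of the last four; its "shot" number tells which), for a name from the list of things; names that differ only in an ending like _2 or _b are one class to them, and where a whole thing is asked for, a point or a joint stands for the part that bears it (a point fixed in the world has none). Each returns a list of dicts, best first, with "confidence" (0 to 1); they miss things now and then, are a little off and sometimes report something else, mostly with a low value. They report only what shows in the picture. A call takes as long as a camera call. They do not tell look-alikes from the thing itself.
- manip.recognise(picture, target): "position" ([x, y, z] in m, in the coordinates of the camera as it stood for that picture, good to about 4 mm: the middle of the surface that is visible of it).
- manip.outline_of(picture, target): "pixels" (420x560 bool, what is visible of it).
The state is a dict: "time": time; "qpos": joint angles; "qvel": joint speeds; "tau": joint torques, N m; "ee_pos": TCP position; "ee_rot": TCP orientation; "contact_force": force on the tool from outside, world axes, zero at the start; "torque": the same for the moment, N m; "width": finger opening in m.
Only numpy, scipy, OpenCV 4.12 (cv2) and the standard library are available. Lean on these libraries where they do the work, as an engineer would, in place of code of your own. Each camera call takes 0.05 s, during which the arm holds its last target.

## Working session

There is one attempt and no reset: what is moved stays moved. The work goes in short steps, each a Python script; the robot and the scene stay as the last script left them, time stands still between calls to the robot, and variables do not carry over. Pictures are saved under pics/ and viewed, and the job is handed in when it is done.

```bash
mkdir -p pics
python3 - <<'E'
from rig import manip
import cv2
print(manip.state())
for n in("side","top"):
    p=manip.capture(n); cv2.imwrite(f"pics/{n}0.png",p["image"]); print(n,p["K"],p["rvec"],p["tvec"],p["shot"])
    for t in("trough","pan","rest","scraper","chip_0","tin","heart_mould","round_mould","bottle"):
        try:
            r=manip.recognise(p,t)
            import numpy as np
            R=cv2.Rodrigues(np.array(p["rvec"],float))[0]
            for d in r: print(t,round(d["confidence"],2),np.round(R.T@(np.array(d["position"])-np.array(p["tvec"]).ravel()),3))
        except Exception as e: print(t,e)
E
```

```text
{'time': 0.0, 'qpos': array([ 1.04728672,  0.60011124, -0.00257413,  1.60013392,  0.00179592,
        0.94291712, -0.07981052]), 'qvel': array([ 0.00063273, -0.00037062,  0.00130696, -0.00029189,  0.00093923,
       -0.00063866, -0.00057451]), 'tau': array([-2.96962507e-04, -7.65071797e+01,  1.49753585e+00, -2.52364075e+01,
       -5.22231369e-02,  1.68721686e-02,  1.63353375e-04]), 'ee_pos': array([ 0.31305101, -0.65337531,  0.21776812]), 'ee_rot': array([-7.48192884e-04,  9.75140588e-01,  2.21585692e-01, -2.33084741e-04]), 'contact_force': array([-0.60505507,  0.93205275, -0.24216378]), 'torque': array([-0.03547874,  0.00060614,  0.0601616 ]), 'width': 0.0932020594167721}
side [[381.70041116   0.         280.48266856]
 [  0.         381.70041116 206.41442228]
 [  0.           0.           1.        ]] [ 2.21439437 -0.04340811  0.01267824] [-0.53870217  0.06369799  1.07545207] 1
trough 0.82 [0.536 0.104 0.044]
pan 0.73 [0.542 0.109 0.048]
rest 0.63 [ 0.627 -0.29   0.02 ]
rest 0.62 [ 0.47  -0.281  0.041]
scraper 0.84 [ 0.386 -0.39   0.097]
scraper 0.8 [ 0.61 -0.28  0.08]
scraper 0.73
[... 174 characters left out ...]
0.61 [0.726 0.062 0.024]
top [[508.08368392   0.         287.86924645]
 [  0.         508.08368392 202.73265638]
 [  0.           0.           1.        ]] [ 2.11701053 -2.14012644  0.18365153] [0.0180175  0.54526926 1.31858514] 2
trough 0.68 [0.542 0.178 0.044]
pan 0.67 [0.55  0.178 0.044]
rest 0.73 [ 0.613 -0.25   0.01 ]
scraper 0.92 [ 0.387 -0.363  0.1  ]
scraper 0.78 [ 0.388 -0.135  0.101]
scraper 0.53 [ 0.617 -0.264  0.082]
chip_0 0.62 [0.551 0.083 0.054]
chip_0 0.41 [0.555 0.141 0.056]
chip_0 0.37 [0.535 0.107 0.055]
tin 0.78 [ 0.468 -0.262  0.044]
tin 0.69 [0.546 0.182 0.043]
heart_mould 0.68 [0.373 0.17  0.038]
heart_mould 0.33 [0.731 0.064 0.019]
round_mould 0.96 [0.73  0.068 0.022]
```

View pics/side0.png

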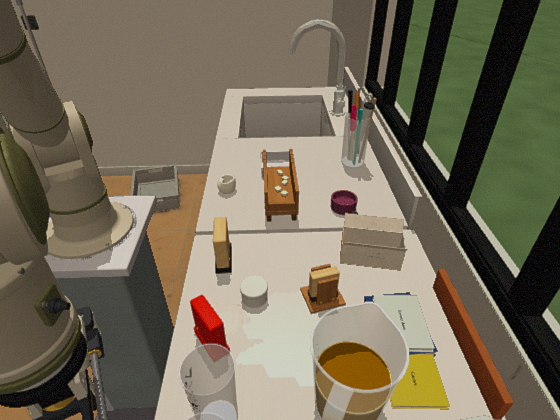

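View pics/top0.png

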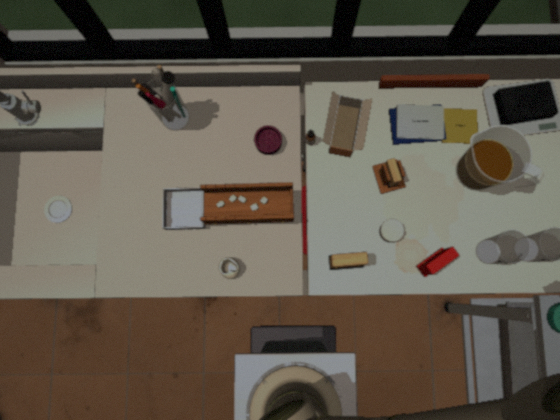

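```bash
cat > h.py <<'E'
import numpy as np, cv2
from rig import manip
class Cam:
    def __init__(s,p):
        s.K=np.array(p["K"],float); s.rv=np.array(p["rvec"],float).ravel(); s.t=np.array(p["tvec"],float).ravel()
        s.R=cv2.Rodrigues(s.rv)[0]; s.c=-s.R.T@s.t; s.p=p
    def proj(s,P): return cv2.projectPoints(np.array(P,float).reshape(-1,3),s.rv,s.t,s.K,None)[0].reshape(-1,2)
    def ray(s,uv,z):
        d=s.R.T@np.linalg.solve(s.K,np.array([uv[0],uv[1],1.])); return s.c+d*(z-s.c[2])/d[2]
def crop(img,x0,y0,w,h,f,name):
    cv2.imwrite(name,cv2.resize(img[y0:y0+h,x0:x0+w],None,fx=f,fy=f,interpolation=cv2.INTER_CUBIC))
def down(yaw): # tool pointing down; tool y axis (jaw) at world angle yaw+90deg
    from scipy.spatial.transform import Rotation as Ro
    q=(Ro.from_euler('z',yaw)*Ro.from_euler('x',np.pi)).as_quat(); return [q[3],q[0],q[1],q[2]]
E
python3 - <<'E'
from h import *
t=cv2.imread("pics/top0.png"); s=cv2.imread("pics/side0.png")
crop(t,360,145,70,60,10,"pics/t_rest.png"); crop(t,155,170,150,70,5,"pics/t_tr.png")
crop(s,290,250,70,70,8,"pics/s_rest.png"); crop(s,250,140,60,90,6,"pics/s_tr.png")
E
```

```text
(no output)
```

View pics/t_rest.png

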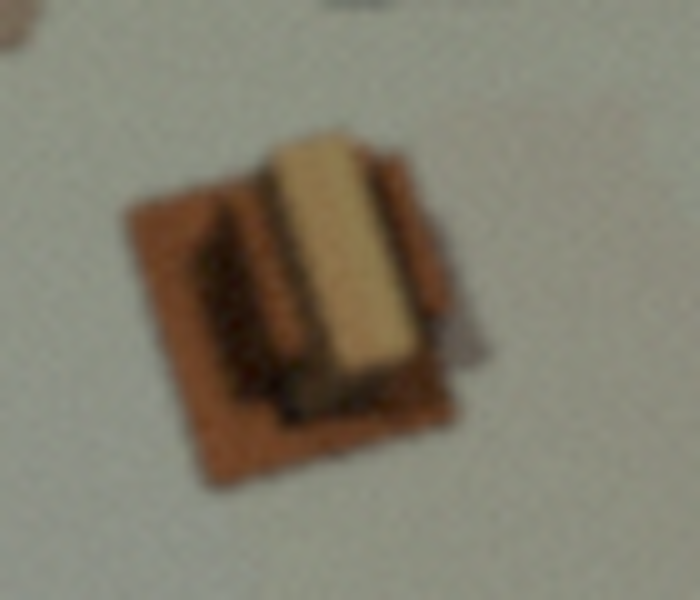

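View pics/t_tr.png

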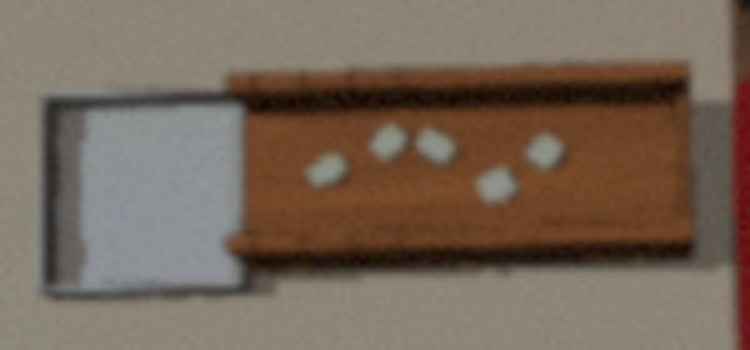

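View pics/s_rest.png

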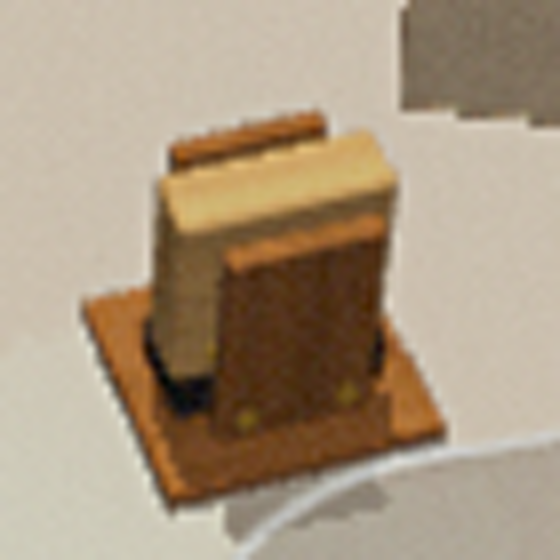

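View pics/s_tr.png

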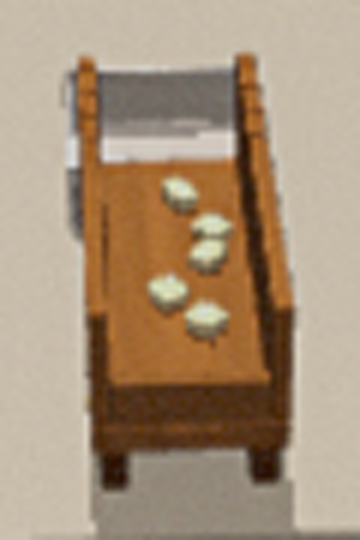

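```bash
cat > meas.py <<'E'
from h import *
from scipy.optimize import least_squares
T=Cam(manip.capture("top")); S=Cam(manip.capture("side"))
def px(c,x0,y0,f): return ((np.array(c,float)+.5)/f-.5)+np.array([x0,y0])
print("cams",T.c,S.c)
# trough
print("wall/pan from top:")
for nm,c,z in [("far outer L",(228,73),.111),("far outer R",(688,63),.111),("near outer R",(692,252),.111),("near L",(228,250),.111),("pan FL",(42,97),.04),("pan NL",(42,293),.04),("pan NR",(245,293),.04)]:
    print(nm,np.round(T.ray(px(c,155,170,5),z),4))
print("side:")
for nm,c,z in [("near wall top-near end outer",(90,315),.111),("far wall near end outer",(293,308),.111),("near far-end",(80,57),.111),("far far-end",(255,55),.111),("lane lipL",(100,160),.045),("lane lipR",(238,160),.045),("stop top L",(108,383),.071),("stop top R",(270,380),.071)]:
    print(nm,np.round(S.ray(px(c,250,140,6),z),4))
print("chips top z=.054")
for c in [(327,169),(388,141),(436,146),(496,185),(545,151)]: print(np.round(T.ray(px(c,155,170,5),.054),4))
print("scraper top")
for c in [(272,150),(345,130),(415,350),(342,372)]: print(np.round(T.ray(px(c,360,145,10),.085),4))
for c in [(162,185),(180,230),(398,185),(372,132)]: print(np.round(S.ray(px(c,290,250,8),.085),4))
print("rest base")
for c in [(127,210),(210,490),(457,420)]: print(np.round(T.ray(px(c,360,145,10),.008),4))
for c in [(82,305),(170,505),(445,433)]: print(np.round(S.ray(px(c,290,250,8),.008),4))
E
python3 meas.py
```

```text
cams [0.3075102  0.00946993 1.3934338 ] [ 0.5133435  -0.84078015  0.69312467]
wall/pan from top:
far outer L [0.5854 0.2378 0.111 ]
far outer R [5.88e-01 2.00e-04 1.11e-01]
near outer R [ 0.4894 -0.0006  0.111 ]
near L [0.4931 0.236  0.111 ]
pan FL [0.5886 0.3514 0.04  ]
pan NL [0.4812 0.348  0.04  ]
pan NR [0.48   0.2389 0.04  ]
side:
near wall top-near end outer [ 4.972e-01 -1.000e-04  1.110e-01]
far wall near end outer [0.588  0.0013 0.111 ]
near far-end [0.4926 0.2399 0.111 ]
far far-end [0.5852 0.2377 0.111 ]
lane lipL [0.5013 0.2442 0.045 ]
lane lipR [0.5769 0.2406 0.045 ]
stop top L [0.5042 0.0027 0.071 ]
stop top R [0.5783 0.0017 0.071 ]
chips top z=.054
[0.5446 0.1938 0.054 ]
[0.5595 0.1613 0.054 ]
[0.5564 0.1355 0.054 ]
[0.5349 0.1033 0.054 ]
[0.5531 0.077  0.054 ]
scraper top
[ 0.6523 -0.2515  0.085 ]
[ 0.6575 -0.2711  0.085 ]
[ 0.5975 -0.2868  0.085 ]
[ 0.5918 -0.2673  0.085 ]
[ 0.5931 -0.2716  0.085 ]
[ 0.5963 -0.2878  0.085 ]
[ 0.6565 -0.2742  0.085 ]
[ 0.6525 -0.2544  0.085 ]
rest base
[ 0.6557 -0.2255  0.008 ]
[ 0.5755 -0.2454  0.008 ]
[ 0.5945 -0.3149  0.008 ]
[ 0.5753 -0.2456  0.008 ]
[ 0.5939 -0.3171  0.008 ]
[ 0.6728 -0.296   0.008 ]
```

Run:
```python
from h import *
pi=np.pi
s=manip.state()
for y in (.25+pi/2,.25-pi/2,.015+pi/2,.015-pi/2,.015,.015+pi,.015-pi):
    for P in ([.6248,-.2702,.25],[.55,-.12,.1],[.54,.035,.15],[.537,.24,.15]):
        q=manip.solve_ik(P,down(y)); print(round(y,2),P,None if q is None else np.round(q,2))
```

```text
1.82 [0.6248, -0.2702, 0.25] [ 0.57  0.54 -0.38  1.66  0.23  0.99  0.36]
1.82 [0.55, -0.12, 0.1] [ 0.35  0.59 -0.34  2.06  0.36  0.55  0.  ]
1.82 [0.54, 0.035, 0.15] [ 0.13  0.5  -0.42  2.07  0.33  0.64 -0.27]
1.82 [0.537, 0.24, 0.15] [-0.17  0.57 -0.51  1.96  0.41  0.72 -0.68]
-1.32 [0.6248, -0.2702, 0.25] [ 0.02  0.55  0.48  1.7  -0.3   0.97 -2.28]
-1.32 [0.55, -0.12, 0.1] [-0.17  0.61  0.42  2.09 -0.48  0.53 -2.28]
-1.32 [0.54, 0.035, 0.15] [-0.84  0.75  1.11  2.12 -0.92  0.87 -2.05]
-1.32 [0.537, 0.24, 0.15] [ 0.17  0.77 -1.1   1.94  0.84  0.99  2.05]
1.59 [0.6248, -0.2702, 0.25] [ 0.53  0.53 -0.32  1.66  0.19  0.98  0.16]
1.59 [0.55, -0.12, 0.1] [ 0.31  0.58 -0.29  2.06  0.31  0.54 -0.18]
1.59 [0.54, 0.035, 0.15] [ 0.09  0.5  -0.36  2.07  0.29  0.62 -0.45]
1.59 [0.537, 0.24, 0.15] [-0.2   0.56 -0.46  1.96  0.37  0.7  -0.87]
-1.56 [0.6248, -0.2702, 0.25] [-0.02  0.56  0.55  1.7  -0.34  0.97 -2.47]
-1.56 [0.55, -0.12, 0.1] [-0.21  0.62  0.48  2.09 -0.54  0.55 -2.46]
-1.56 [0.54, 0.035, 0.15] [-0.84  0.75  1.11  2.12 -0.92  0.87 -2.29]
-1.56 [0.537, 0.24, 0.15] [ 0.17  0.77 -1.1   
[... 164 characters left out ...]

0.01 [0.54, 0.035, 0.15] [-0.2   0.47  0.05  2.09 -0.04  0.58 -1.68]
0.01 [0.537, 0.24, 0.15] [-0.49  0.52 -0.03  1.98  0.03  0.64 -2.1 ]
3.16 [0.6248, -0.2702, 0.25] [ 0.78  0.61 -0.74  1.64  0.46  1.07  1.49]
3.16 [0.55, -0.12, 0.1] [ 0.54  0.64 -0.63  2.05  0.63  0.65  1.07]
3.16 [0.54, 0.035, 0.15] [ 0.34  0.57 -0.73  2.06  0.57  0.73  0.83]
3.16 [0.537, 0.24, 0.15] [ 0.    0.63 -0.78  1.95  0.61  0.81  0.46]
-3.13 [0.6248, -0.2702, 0.25] [ 0.78  0.61 -0.74  1.64  0.46  1.07  1.49]
-3.13 [0.55, -0.12, 0.1] [ 0.54  0.64 -0.63  2.05  0.63  0.65  1.07]
-3.13 [0.54, 0.035, 0.15] [ 0.34  0.57 -0.73  2.06  0.57  0.73  0.83]
-3.13 [0.537, 0.24, 0.15] [ 0.    0.63 -0.78  1.95  0.61  0.81  0.46]
```

Run:
```python
from h import *
pi=np.pi
q=down(.25+pi/2)
p0=manip.state()["ee_pos"]
manip.line_to([p0[0],p0[1],.36],vel=.25)
manip.movep([.6248,-.2703,.33],q)
manip.line_to([.6248,-.2703,.15],vel=.2)
p=manip.capture("side"); crop(p["image"],230,170,180,160,4,"pics/s1.png")
s=manip.state(); print(s["time"],s["ee_pos"],s["contact_force"])
p=manip.capture("top"); crop(p["image"],330,110,130,120,5,"pics/t1.png")
```

```text
4.7167 [ 0.62554049 -0.27062487  0.15141013] [-0.01899226 -0.30518306  0.39425958]
```

View pics/s1.png

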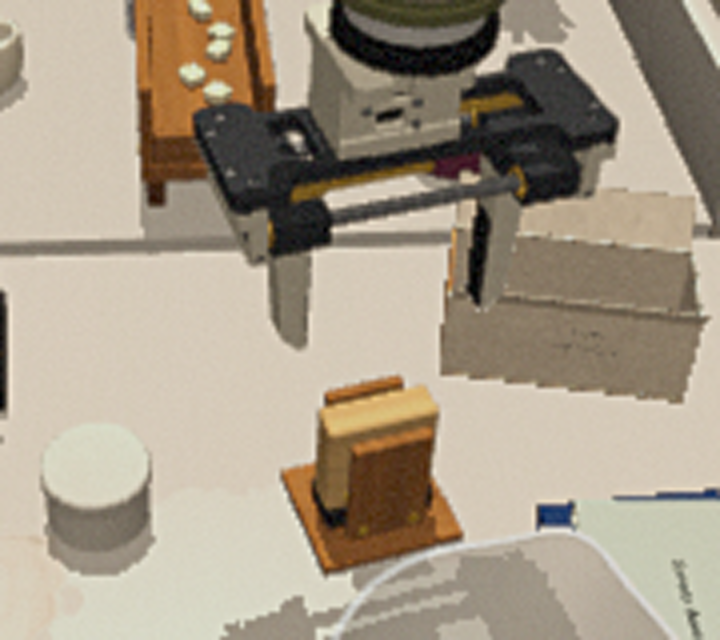

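Run:
```python
from h import *
manip.line_to([.6248,-.2703,.050],vel=.12)
s=manip.state(); print(s["time"],s["ee_pos"],s["contact_force"],s["width"])
manip.set_gripper(.05,effort=25)
s=manip.state(); print(s["time"],s["ee_pos"],s["contact_force"],s["width"])
```

```text
5.75 [ 0.62530854 -0.27039686  0.05067197] [-0.55084171  0.49697482  0.54587545] 0.09316958266392456
6.325 [ 0.62505188 -0.2703555   0.05033444] [ 0.13431015 -0.36223594  2.58860172] 0.06391665501457473
```

Run:
```python
from h import *
pi=np.pi
z0=manip.state()["ee_pos"][2]
manip.line_to([.6248,-.2703,.19],vel=.12)
s=manip.state(); print(s["time"],s["contact_force"],s["width"])
manip.movep([.55,-.12,.19],down(.015+pi/2))
manip.line_to([.55,-.12,z0-.008+.004],vel=.15)
p=manip.capture("side"); crop(p["image"],190,130,200,150,4,"pics/s2.png")
s=manip.state(); print(s["time"],s["ee_pos"],s["contact_force"],s["width"])
```

```text
7.6417 [ 0.53005472  0.25249299 -1.69304003] 0.0637630785264447
9.5083 [ 0.55054313 -0.12022352  0.04710623] [ 0.78761987 -0.03115812 -1.22138477] 0.06390196602796416
```

View pics/s2.png

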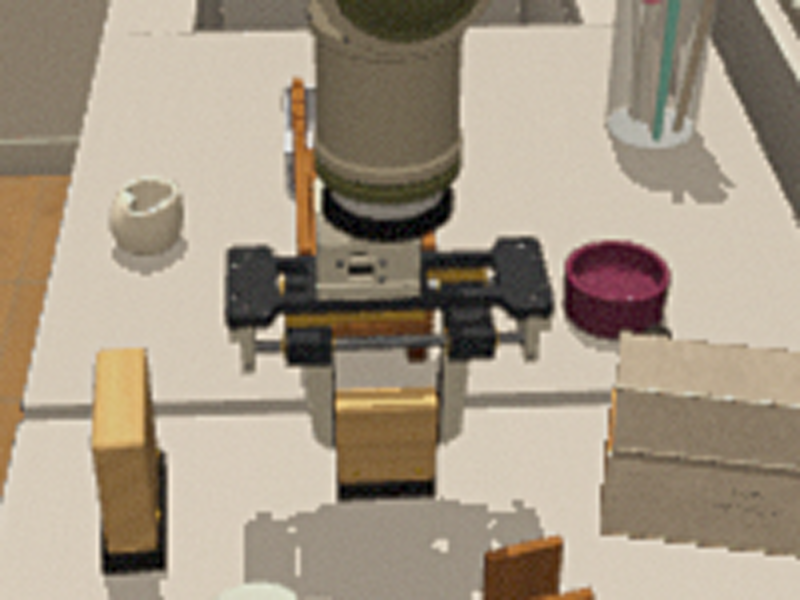

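Run:
```python
from h import *
pi=np.pi
z=manip.state()["ee_pos"][2]
z=.0463
f0=manip.state()["contact_force"][2]
for i in range(10):
    manip.line_to([.55,-.12,z],vel=.05); manip.wait(.1)
    s=manip.state(); print(round(z,4),s["ee_pos"][2],s["contact_force"][2])
    if s["contact_force"][2]-f0>3: break
    z-=.0008
manip.set_gripper(.093)
s=manip.state(); print(s["time"],s["ee_pos"],s["contact_force"])
manip.wait(.3)
manip.line_to([.55,-.12,.19],vel=.2)
p=manip.capture("side"); crop(p["image"],190,130,200,150,4,"pics/s3.png")
p=manip.capture("top"); crop(p["image"],280,130,100,100,6,"pics/t3.png")
```

```text
0.0463 0.0466581692045034 -1.2245529482014272
0.0455 0.04545748428874889 -1.4752288277221899
0.0447 0.044654890641102035 -1.38009602868927
0.0439 0.0438765734935169 -1.3426101716996623
0.0431 0.04310386174964413 -1.2657698609794745
0.0423 0.04228889066914025 -1.2418321447099638
0.0415 0.04223686348523465 8.469895319819516
12.6417 [ 0.54999347 -0.11999857  0.04142172] [0.33472022 0.17856296 0.21244148]
```

View pics/s3.png

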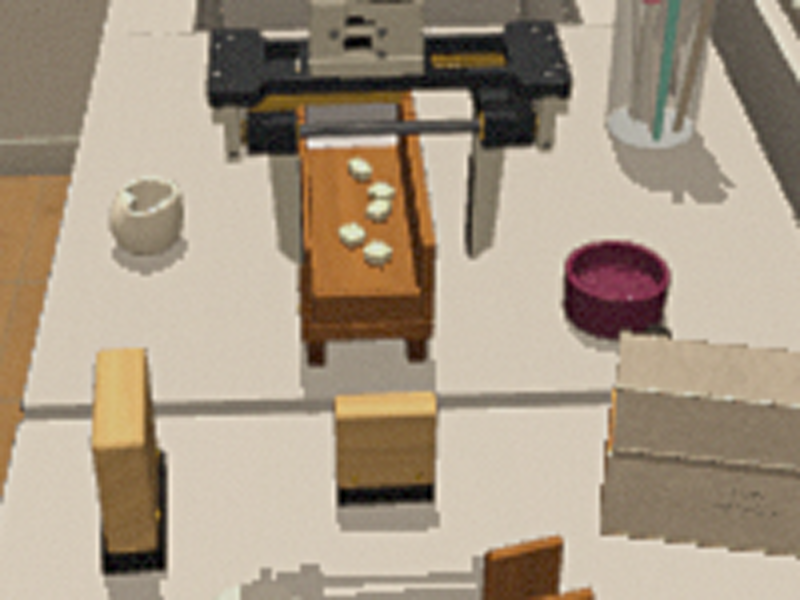

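View pics/t3.png

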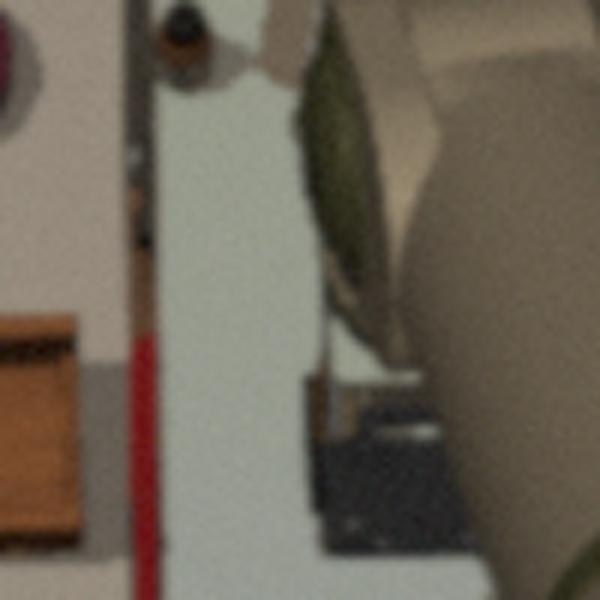

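Run:
```python
from h import *
pi=np.pi
q=down(.010)
manip.movep([.55,-.12,.19],q)
manip.line_to([.55,-.12,.042],vel=.12)
manip.set_gripper(.015,effort=35)
s=manip.state(); print(s["time"],s["ee_pos"],s["contact_force"],s["width"])
manip.line_to([.55,-.12,.19],vel=.15)
manip.movep([.5407,.034,.19],q)
s=manip.state(); print(s["time"],s["ee_pos"],s["contact_force"],s["width"])
manip.line_to([.5407,.034,.150],vel=.1)
p=manip.capture("side"); crop(p["image"],230,130,100,110,7,"pics/s4.png")
p=manip.capture("top"); crop(p["image"],150,150,170,100,4,"pics/t4.png")
```

```text
17.5833 [ 0.54992154 -0.11994309  0.04192306] [ 0.14188173  1.08108021 -0.5683373 ] 0.021655881392402744
19.3833 [0.5403742  0.03421873 0.18936821] [ 0.17422912 -1.54856785 -0.71903042] 0.02181071367383725
```

View pics/s4.png

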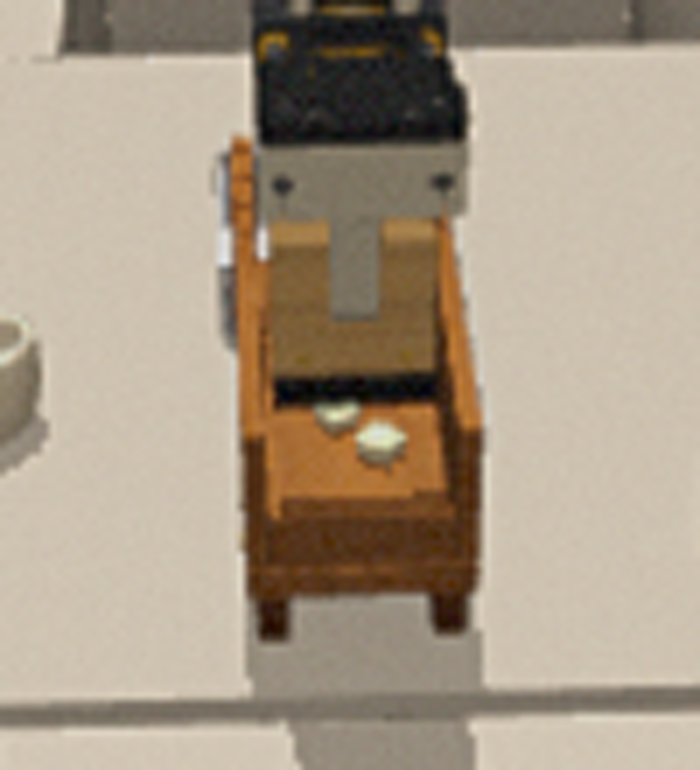

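View pics/t4.png

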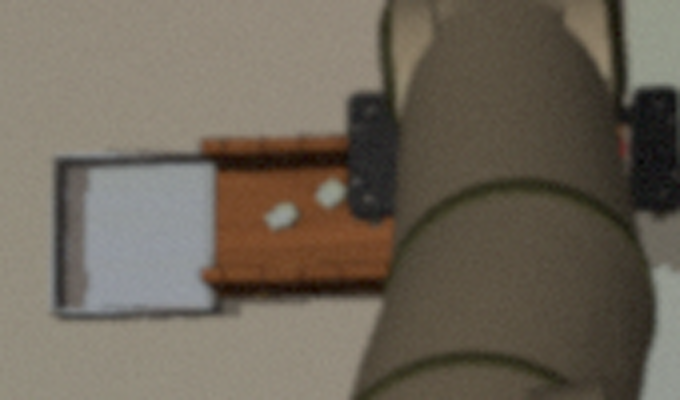

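Run:
```python
from h import *
S=Cam(manip.capture("side"))
px=lambda c:((np.array(c,float)+.5)/7-.5)+np.array([230,130])
for c,z in [((243,435),.111),((264,435),.111),((459,430),.111),((482,430),.111),((234,140),.111),((252,140),.111),((275,400),.108),((437,396),.108),((281,510),.071),((450,500),.071)]:
    print(c,np.round(S.ray(px(c),z),4))
print((S.proj([[.5407-.032,.02,.108],[.5407+.032,.02,.108]])+.5-[230,130])*7-.5)
```

```text
(243, 435) [0.4964 0.0017 0.111 ]
(264, 435) [0.5045 0.0013 0.111 ]
(459, 430) [0.5792 0.0013 0.111 ]
(482, 430) [0.588  0.0009 0.111 ]
(234, 140) [0.4928 0.2367 0.111 ]
(252, 140) [0.501  0.2363 0.111 ]
(275, 400) [0.5089 0.0296 0.108 ]
(437, 396) [0.5725 0.0295 0.108 ]
(281, 510) [0.5101 0.0071 0.071 ]
(450, 500) [0.5769 0.0107 0.071 ]
[[274.71267775 413.74992993]
 [439.02349445 409.53923305]]
```

Run:
```python
from h import *
X=lambda y:.5417-.0125*y
q=down(.0125)
y=.033
manip.line_to([X(y),y,.150],rot=q,vel=.05)
manip.line_to([X(y),y,.091],vel=.08)
manip.wait(.1)
s=manip.state(); print(s["time"],s["ee_pos"],s["contact_force"],s["torque"]);f0=s["contact_force"][2]
z=.0895
for i in range(8):
    manip.line_to([X(y),y,z],vel=.05); manip.wait(.1)
    s=manip.state(); print(round(z,4),s["ee_pos"][2],s["contact_force"])
    if s["contact_force"][2]-f0>3: break
    z-=.0008
p=manip.capture("side"); crop(p["image"],230,130,100,110,7,"pics/s5.png")
```

```text
21.3167 [0.54164401 0.03304123 0.09153251] [ 0.17607106 -0.37581409 -1.01989132] [ 0.0114533  -0.00628393  0.00046988]
0.0895 0.08960586736970144 [-0.04522573 -0.20679633 -1.80858547]
0.0887 0.08866934359563684 [-0.37603025 -0.00900019 -2.12370234]
0.0879 0.08787537780327563 [-0.36759001  0.14315022 -0.55027969]
0.0871 0.08708787511447116 [ 0.319462    0.38473025 -1.55915784]
0.0863 0.08686181510794012 [-1.49320972  0.35688751  6.73384677]
```

View pics/s5.png

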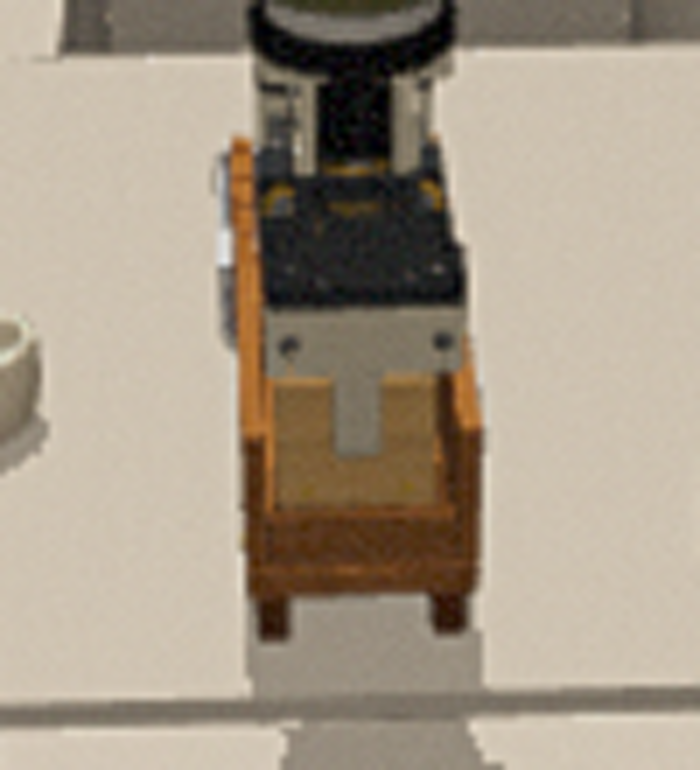

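Run:
```python
from h import *
X=lambda y:.5417-.0125*y
z=.0876
manip.line_to([X(.033),.033,z],vel=.03)
for y in (.08,.13,.18):
    manip.line_to([X(y),y,z],vel=.05)
    s=manip.state(); print(y,round(s["time"],2),np.round(s["ee_pos"],4),np.round(s["contact_force"],2),np.round(s["torque"],2),s["width"])
p=manip.capture("side"); crop(p["image"],230,130,100,110,7,"pics/s6.png")
p=manip.capture("top"); crop(p["image"],150,150,170,100,4,"pics/t6.png")
```

```text
0.08 24.46 [0.5407 0.0796 0.0876] [ 0.57 -0.23 -1.14] [ 0.01  0.01 -0.04] 0.022054005761228443
0.13 25.61 [0.5401 0.1296 0.0876] [-0.4  -0.34 -1.7 ] [0.09 0.05 0.04] 0.0221656208865031
0.18 26.76 [0.5395 0.1797 0.0876] [ 0.02 -0.18 -1.49] [-0.   -0.02 -0.03] 0.021872122571171496
```

View pics/s6.png

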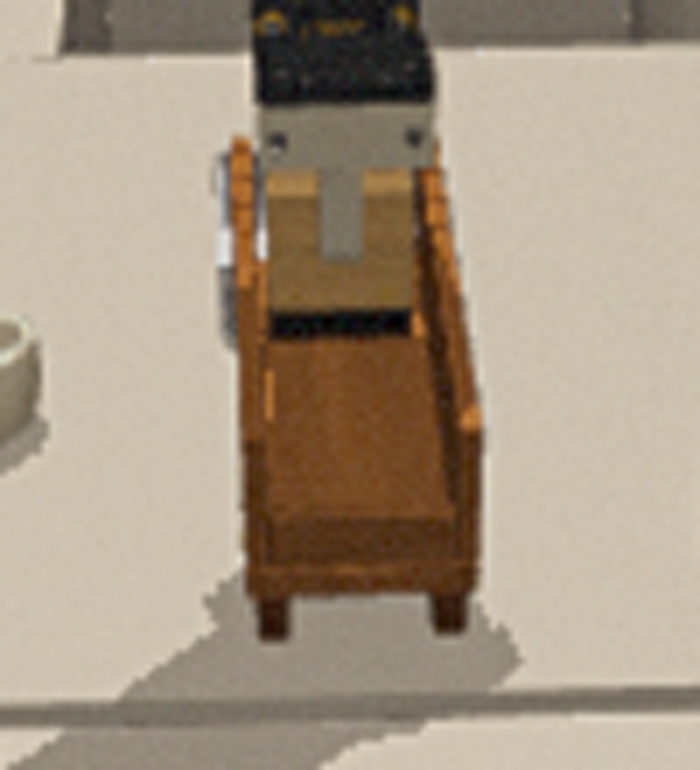

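View pics/t6.png

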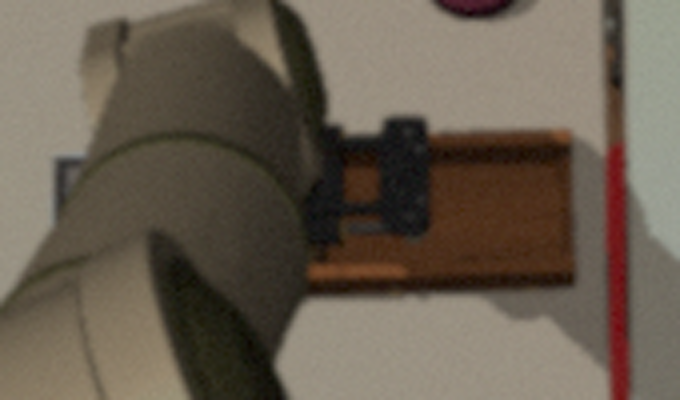

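Run:
```python
from h import *
X=lambda y:.5417-.0125*y
z=.0876
for y,v in ((.215,.04),(.250,.03)):
    manip.line_to([X(y),y,z],vel=v)
    s=manip.state(); print(y,round(s["time"],2),np.round(s["ee_pos"],4),np.round(s["contact_force"],2),s["width"])
manip.wait(.3)
manip.line_to([X(.25),.25,.2],vel=.12)
manip.movep([.55,-.05,.2],down(.0125))
p=manip.capture("side"); crop(p["image"],230,130,100,110,7,"pics/s7.png")
p=manip.capture("top"); crop(p["image"],150,150,170,100,4,"pics/t7.png")
print(manip.state()["time"],len(manip.recognise(p,"chip_0")))
```

```text
0.215 27.88 [0.539  0.2147 0.0876] [ 0.21 -0.7  -1.25] 0.02158344388553481
0.25 29.2 [0.5386 0.2497 0.0876] [ 0.51 -0.32 -1.81] 0.021772848567290237
31.8333 0
```

View pics/s7.png

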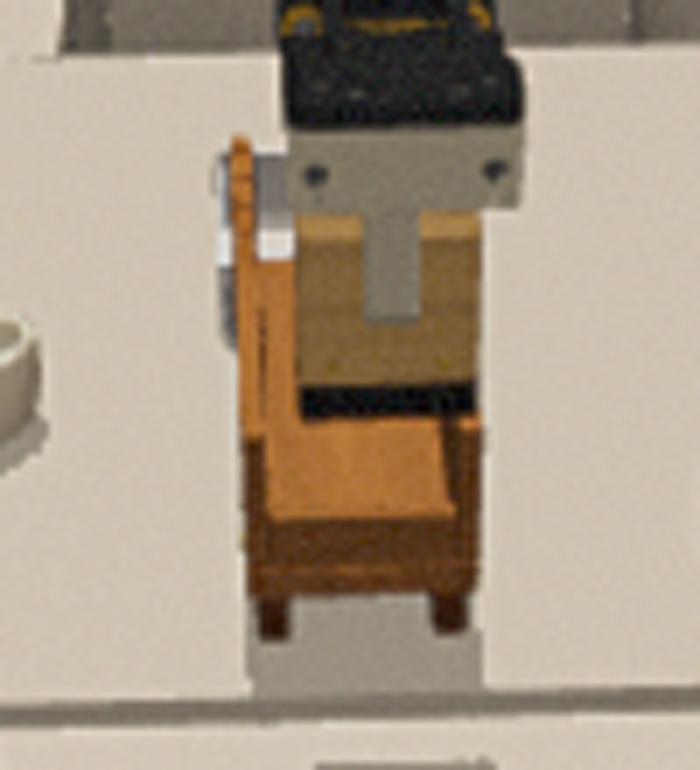

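View pics/t7.png

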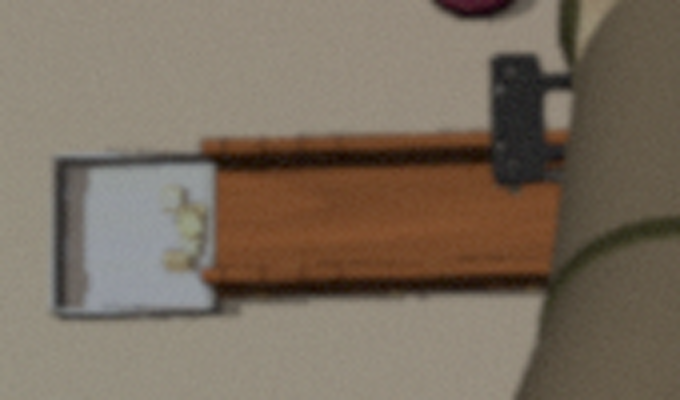

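Run:
```python
from h import *
manip.movep([.55,-.12,.19],down(.0125))
manip.line_to([.55,-.12,.046],vel=.12); manip.wait(.1)
f0=manip.state()["contact_force"][2]; z=.0445
for i in range(8):
    manip.line_to([.55,-.12,z],vel=.05); manip.wait(.1)
    s=manip.state(); print(round(z,4),s["ee_pos"][2],s["contact_force"][2])
    if s["contact_force"][2]-f0>3: break
    z-=.0007
manip.line_to([.55,-.12,z+.0005],vel=.02)
manip.set_gripper(.06); manip.wait(.3)
manip.line_to([.55,-.12,.2],vel=.15)
manip.movep([.46,-.12,.3],down(.0125))
p=manip.capture("side"); crop(p["image"],190,100,200,150,4,"pics/s8.png")
p=manip.capture("top"); crop(p["image"],160,185,60,50,12,"pics/t8.png"); cv2.imwrite("pics/t8f.png",p["image"])
s=manip.state();print(s["time"],s["contact_force"])
```

```text
0.0445 0.044588795200580206 -1.7611846489841314
0.0438 0.04376513401688466 -1.4331552722558685
0.0431 0.0430914903504148 -1.757888495173251
0.0424 0.04238392000853367 -1.965881160722186
0.0417 0.041893281695092904 3.567378375898465
38.7167 [0.72651447 0.20785652 0.22321011]
```

View pics/s8.png

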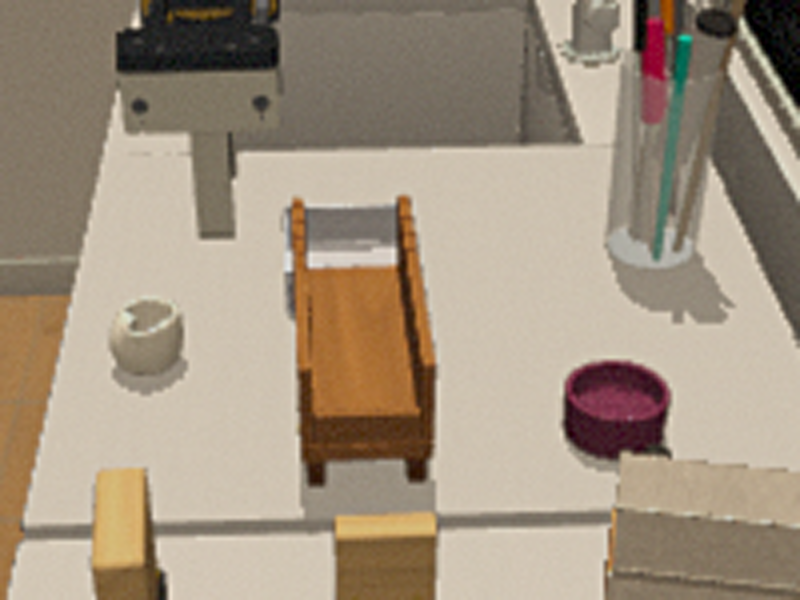

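View pics/t8.png

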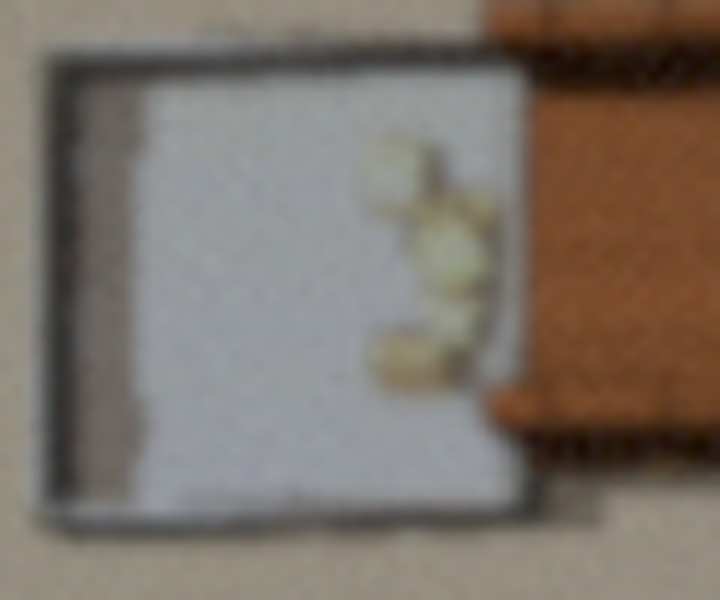

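View pics/t8f.png

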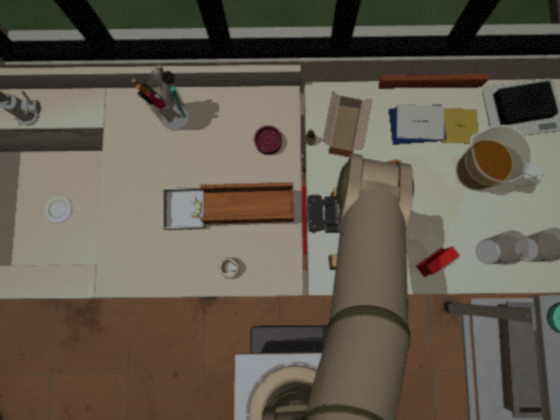

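Run:
```python
from h import *
p=manip.capture("side"); crop(p["image"],190,170,200,150,4,"pics/s9.png")
c=Cam(p)
print((c.proj([[.518,-.131,.077],[.582,-.131,.077],[.518,-.134,0],[.582,-.134,0]])+.5-[190,170])*4)
t=Cam(manip.capture("top"))
for u in [(395,170),(480,205),(450,250),(450,310),(412,360)]:
    P=t.ray((np.array(u)+.5)/12-.5+[160,185],.012); print(np.round(P,3))
```

```text
[[336.49915887 256.50674223]
 [440.54341324 253.53532211]
 [338.67269595 350.25811644]
 [438.07308983 347.2676205 ]]
[0.566 0.276 0.012]
[0.558 0.256 0.012]
[0.547 0.263 0.012]
[0.533 0.263 0.012]
[0.522 0.271 0.012]
```

View pics/s9.png

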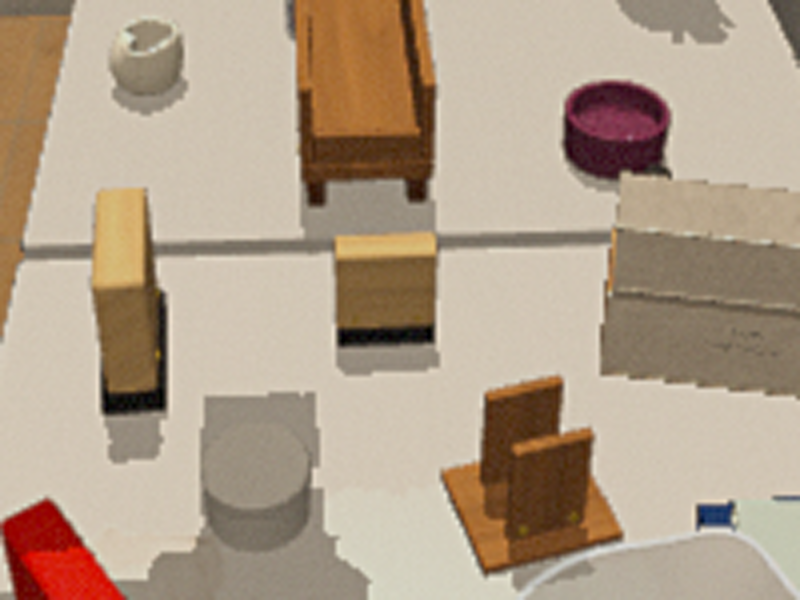

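```bash
python3 -c "
from rig import manip
manip.wait(.3);print(manip.close_job(),manip.state()['time'])"
```

```text
the job is handed in; nothing more can be done
the job is handed in; nothing more can be done
```

The job is done and handed in at about 39 s of the 64 s allowed; the call gives no verdict.

**What I did:**
- I gripped the scraper by its ends and drew it straight up out of the rest. I stood it on the open table at about (0.55, -0.12) and let go.
- I regripped it by its broad faces and lowered it into the lane behind the chips until it touched the floor. I then raised it about 1 mm and wiped along the lane to just past the lip.
- I put it back on the open table at the same spot, released it and moved the arm clear.

**Last checks:**
- **Chips:** the final top picture shows five chips in the pan, in a small heap on the lip side, about 20 to 40 mm from its middle. The lane is empty. The network reported no chips in the picture taken just after the wipe, so I counted them by eye. Their height was judged from the picture, not measured.
- **Scraper:** it stands upright on its foot, about 0.17 m from the rest and over 0.4 m from the pan.
- **Side-camera offset:** the scraper's foot shows 1 to 2 px higher in the picture than I computed. The contact heights agreed with the given sizes, so I put this down to calibration and blur.
- **Bystanders:** I saw no change in the tin, the two moulds or the bottle by eye; I did not measure them.

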